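# Hold two mosaic strips together in the sprung gluing jig

## Robot

A 6-joint arm with a two-finger parallel gripper is mounted at the origin on the work surface; the furniture and walls round the work are solid. World frame = base frame: x ahead of the robot, y to its left, z up, the work surface at z = 0. Lengths are in m, angles in rad, forces in N, time in s.
With the tool pointing down it reaches from about 0.325 to 0.875 m from the base axis. Payload 4.4 kg.
Tool frame: the origin (TCP) lies on the mounting face of the last link; the fingertips stand 173 mm ahead of it and the grasp point (between the pads) lies 155 mm ahead of it; z points along the fingers, y is the line along which they close (so a half turn about z gives the same grasp; the last joint's range is limited). The gripper opens to 85 mm and grips with 20 to 120 N. Pads are 22 mm wide; open, the fingers measure 114 mm over their backs; the gripper's body (76 mm by 85 mm) begins 54 mm behind the grasp point. The pads swing forward as they close: fully open they stand 13 mm farther back than shut.
Start: joints at [-1.486, 0.207, 1.542, -0, 1.393, -0.15], TCP at [0.134, -0.559, 0.405] pointing down, gripper open.
Joint ranges: [-2.73, 2.73], [-0.86, 2.22], [0.23, 2.46], [-1.11, 4.25], [0.08, 2.63], [-2.82, 2.82]. Speed limits (rad/s): [2.79, 2.79, 3.14, 3.14, 3.14, 3.14].

## Interface

Orientations are given as a unit quaternion [w, x, y, z].
In Python, from plant import env, viewer gives the robot as it stands. The module is installed in compiled form; this text tells all that it offers.
- The arm moves only by the shell command python3 -m creep 'ROWS' [OPENING]. ROWS is JSON, a list of rows, each an object of numbers: "x", "y", "z": the shift along the tool's x, y, z in units of 50 mm (1.0 is 50 mm); "wx", "wy", "wz": the turn, a rotation vector about the tool's x, y, z in degrees. A call has 1 to 12 rows; each row shifts and turns the commanded pose from where the row before left it, along the tool's axes as they then stand; what a row does not reach is not made up. A row lasts 1/8 s, in which the tool goes at most 62.5 mm and 10.7 degrees, less where a joint would pass 70% of its speed; a pose out of reach is approached as far as the arm can. A call is refused whole if a number of a shift passes 1 or a number of a turn 10.7, either way. A call with a gripper value outside its range is refused whole. OPENING is the finger opening in mm, from 0 to 85.4, set as the call begins (- or left out, the last holds). The fingers move at their own pace and stop on an object; the grip force is fixed at half the most. Time passes only in rows, so rows that do not move let the fingers close. It gives the time, the measured TCP pose, the force, the opening and the grip force at its end, in the units of the state.
- env.observe(): the state, without advancing time (a new reading comes with each control period).
- viewer.grab_frame(name): name is "side" or "top" or "wrist"; returns a dict with "image" (420x560x3 uint8, blue, green, red), "depth" (420x560 float32, m along the optical axis (not along the pixel's ray), 0 where there is no reading), "fx", "fy", "cx", "cy" (pixels), "T" (4x4, takes a point from camera to world coordinates). Camera axes: x right, y up, looking along -z (the intrinsics and any distortion apply to the point x, -y, -z); pixel columns grow to the right and rows downward; lengths in m; the calibration is good to about 2 mm. A picture is of the moment at which its call begins.
- env.close_job(): hands the job in; it is judged then, once.
The state is a dict: "time_s": time; "q": joint angles; "joint_velocities": joint speeds; "tau": joint torques, N m; "tool_pos": TCP position; "tool_rot": TCP orientation; "wrist_force": force on the tool from outside, world axes, zero at the start; "torque": the same for the moment, N m; "grip_width": finger opening in m; "finger_force": force on a finger pad.
Only numpy, scipy, OpenCV 4.12 (cv2) and the standard library are available. Lean on these libraries where they do the work, as an engineer would, in place of code of your own. Each camera call takes 0.05 s, during which the arm holds its last target. There are 200 camera calls.

## Task

Lay the loose orange-and-white mosaic strip flat in the gluing jig, between the blue strip and the sprung jaw, side by side with the blue strip and with their ends in line, and let go of it. Then take the red knob and slide the pusher toward the fence until the strips are squeezed together against it and the pusher's pointer stands in the green band (spring squeezed 5 to 12 mm, best about 8). Finish while holding the knob there, because the spring pushes it back if you let go; leave the eraser, the green bottle and the vial alone.

Things in the scene. Friction and masses are not known exactly. Their poses are not given: they have to be found in the camera images.
- jig: fixed plywood gluing jig; origin on its underside, mm in its frame: bed x -70..70, y -100..130, top (where strips lie) z 10, no walls at the x sides. y is the clamping axis. Fence at the -y end: face y -70, top z 34. Pusher at the +y end, when home: jaw face y 20 (70 wide, top z 34), grey carriage block y 60..110, x -30..30, top z 40. Turned up to 0.35 rad
- blue_strip: strip with blue and white tiles, 56 (x) x 30 (y) x 16 (z) mm, about 80 g; origin at the centre of its underside. Loose; lies on the bed, axes as the jig's, against or up to 4 mm off the fence and up to 6 mm off the jig's middle in x
- warm_strip: loose strip with orange, brown and white tiles, 56 (x) x 30 (y) x 16 (z) mm, about 80 g; origin at the centre of its underside, tiles up. Starts flat on the table right or left of the jig; either long side may face the blue strip. Grasp it by its ends (56 mm apart): the gap between blue strip and jaw is only 56 to 60 mm
- push_knob (a point): the middle of the red upright knob's grip, 75 mm above the table; the grip is 24 mm across and reaches 21 mm above and below this point, on a thinner steel neck. When home it stands at x 6, y 85 mm in the jig's frame; axes as the jig's
- carriage: grey block of the pusher, with the knob and the sprung jaw; origin under the block's middle on the bed's top, at y 85 mm of the jig when home. Slides 0 to 50 mm toward the fence (the jig's -y); a weak spring returns it (1.2 N at home, 3.2 N at 50). With both strips touching and against the fence the jaw meets the strip after 30 mm
- gauge (a joint): squeeze of the stiff spring between carriage and jaw, 0 (free) to 0.016 m (solid): 1 N to start, then 1 N per mm. Stays 0 until the jaw meets a strip that cannot give way, then grows as the carriage goes on. A dark pointer over the carriage's top shows it 1:1: white below 5 mm, green 5 to 12, red above
- eraser: white and blue eraser 19 x 42 x 12 mm, bystander; origin at its underside. It lies at the side of the jig where the loose strip is not
- green_bottle: green flip-cap bottle 46 mm across, 108 mm tall, bystander beyond the jig; origin at its underside
- vial: corked vial 23 mm across, 55 mm tall, bystander beyond the jig; origin at its underside

How it is judged:
By the outcome, as a careful person would: the job done as asked, in the order asked, and still so for the second after the job is handed in, while the arm keeps its last pose, push and grip.
It also fails if it takes over 51 s, if anything falls off the work surface, if the arm or the gripper's body presses on something with over 40 N, if the wrist force passes 120 N, or if a joint passes its speed limit or range.

## Working session

There is one attempt and no reset: what is moved stays moved. The work goes in short steps, Python scripts to look and compute and a shell command to move; the robot and the scene stay as the last step left them, time stands still between calls to the robot, and variables do not carry over. Pictures are saved under pics/ and viewed, at most 10 in all, crops included, and the job is handed in when it is done.

```bash
mkdir -p pics; python3 - <<'E'
from plant import env, viewer
import cv2,numpy as np
s=env.observe(); print(s['time_s'],s['tool_pos'],s['tool_rot'],s['grip_width'])
ims=[]
for n in("top","side"):
    f=viewer.grab_frame(n); np.savez(f"{n}0.npz",**{k:np.array(v) for k,v in f.items()})
    cv2.imwrite(f"pics/{n}0.png",f["image"]); print(n,f["fx"],f["cx"],f["cy"],np.round(f["T"],3).tolist(),list(f.keys()))
E
```

```text
0.0 [ 0.13426818 -0.55871201  0.40346558] [-1.20776728e-03  9.93059398e-01  1.17607706e-01  3.87327715e-05] 0.0855072523580085
top 520.9944319379166 276.4927946535417 210.3005946057154 [[-0.092, 0.974, -0.206, 0.342], [-0.996, -0.09, 0.023, 0.055], [0.004, 0.207, 0.978, 1.295], [0.0, 0.0, 0.0, 1.0]] ['image', 'depth', 'fx', 'fy', 'cx', 'cy', 'T']
side 527.0329651088325 278.9653253686532 204.64716068028093 [[0.989, 0.079, -0.124, 0.469], [-0.147, 0.53, -0.835, -1.019], [-0.001, 0.844, 0.536, 0.74], [0.0, 0.0, 0.0, 1.0]] ['image', 'depth', 'fx', 'fy', 'cx', 'cy', 'T']
```

View pics/top0.png

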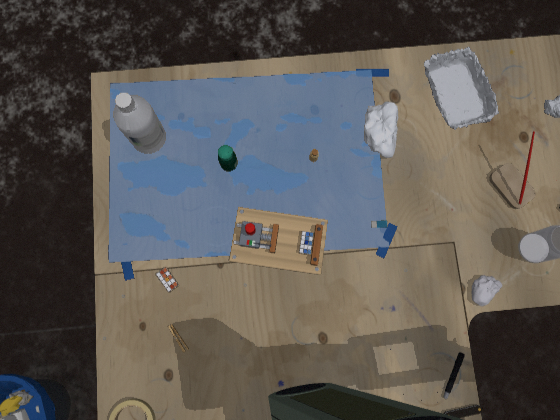

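View pics/side0.png

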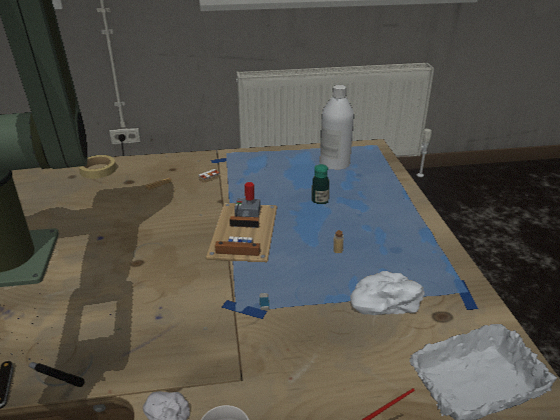

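Top: the jig is centred near (280,241), with the red knob at (250,229), blue strip (306,242) and fence at the right. The loose strip is at (167,280) and the eraser at (378,224). The side view agrees: knob (249,190), loose strip (208,175).

```bash
cat > h.py <<'E'
import numpy as np,cv2
def load(n): return dict(np.load(n))
def ray(f,u,v):
    d=np.array([(u-f['cx'])/f['fx'],-(v-f['cy'])/f['fy'],-1.0]); T=f['T']
    return T[:3,3],T[:3,:3]@d
def plane(f,u,v,z):
    o,d=ray(f,u,v); return o+d*(z-o[2])/d[2]
def tri(f,p,g,q):
    o,d=ray(f,*p);a,e=ray(g,*q)
    k=np.linalg.lstsq(np.c_[d,-e],a-o,rcond=None)[0]
    return (o+d*k[0]+a+e*k[1])/2,np.linalg.norm(o+d*k[0]-a-e*k[1])
def blobs(m,minA=15):
    m=m.astype(np.uint8)*255
    c,_=cv2.findContours(m,cv2.RETR_EXTERNAL,cv2.CHAIN_APPROX_NONE)
    return sorted([x for x in c if cv2.contourArea(x)>=minA],key=cv2.contourArea,reverse=True)
def save(n,name):
    from plant import viewer
    f=viewer.grab_frame(n); np.savez(name+'.npz',**{k:np.array(v) for k,v in f.items()}); cv2.imwrite(f'pics/{name}.png',f['image']); return {k:np.array(v) for k,v in f.items()}
E
python3 - <<'E'
from h import *
t,s=load('top0.npz'),load('side0.npz')
def red(f,box):
    h=cv2.cvtColor(f['image'],cv2.COLOR_BGR2HSV).astype(int); m=((h[...,0]<6)|(h[...,0]>174))&(h[...,1]>170)&(h[...,2]>70)
    k=np.zeros_like(m);u0,v0,u1,v1=box;k[v0:v1,u0:u1]=1
    b=blobs(m&k)[0]; print(cv2.boundingRect(b),cv2.contourArea(b)); M=cv2.moments(b);return M['m10']/M['m00'],M['m01']/M['m00']
print(tri(t,red(t,(235,215,265,245)),s,red(s,(235,175,262,210))))
for n,p in dict(warm=(167,280),blue=(306,242),eraser=(378,224),vial=(314,155),bottle=(228,158)).items(): print(n,plane(t,*p,0.016).round(3))
print('warm side',plane(s,208,175,.016).round(3), tri(t,(167,280),s,(208,175)))
for p in [(238,209),(327,220),(322,273),(230,262)]: print('jig',plane(t,*p,.01).round(3))
E
```

```text
(245, 223, 10, 12) 73.5
(245, 182, 9, 18) 120.5
(array([0.56050824, 0.09383461, 0.07401235]), np.float64(0.001824507103054951))
warm [0.463 0.307 0.016]
blue [ 0.525 -0.04   0.016]
eraser [ 0.553 -0.224  0.016]
vial [ 0.747 -0.084  0.016]
bottle [0.759 0.136 0.016]
warm side [0.462 0.292 0.016] (array([0.46254144, 0.30875442, 0.00714858]), np.float64(0.002175952993136351))
jig [0.625 0.121 0.01 ]
jig [ 0.576 -0.099  0.01 ]
jig [ 0.445 -0.072  0.01 ]
jig [0.493 0.151 0.01 ]
```

```bash
python3 -m creep '[{"x":0.81,"y":-0.76},{"x":0.81,"y":-0.76},{"x":0.81,"y":-0.76},{"x":0.81,"y":-0.76},{"x":0.81,"y":-0.76},{"x":0.81,"y":-0.76},{"x":0.81,"y":-0.76},{"x":0.81,"y":-0.76},{"x":0.81,"y":-0.76},{"x":0.81,"y":-0.76},{"x":0.81,"y":-0.76},{"x":0.81,"y":-0.76}]' 85
python3 - <<'E'
from h import *
from plant import env
f=save('wrist','w1'); s=env.observe(); print(s['tool_pos'],s['q'],f['T'].round(3),f['fx'])
E
```

```text
[ 0.13429354 -0.55881362  0.40377094] [-1.48550400e+00  2.07268320e-01  1.54261794e+00  4.34170854e-06
  1.39351442e+00 -1.50495143e-01] [[ 0.234  0.925  0.298  0.211]
 [-0.972  0.224  0.07  -0.54 ]
 [-0.002 -0.306  0.952  0.373]
 [ 0.     0.     0.     1.   ]] 310.9530997730507invalid input
```

View pics/w1.png

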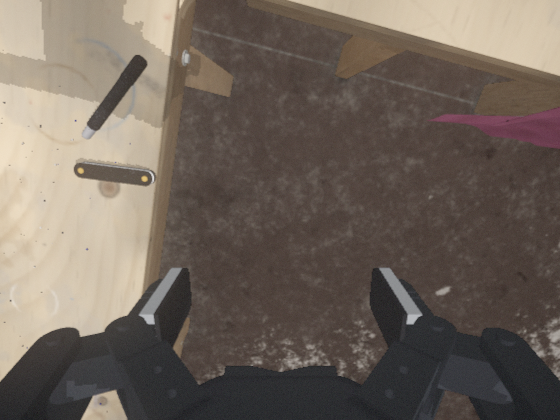

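The move was refused, so the camera still looks at the floor beside the table with the fingers in the lower half. I'll try again with every key given in one row.

```bash
python3 -m creep '[{"x":0.81,"y":-0.76}]'; python3 -m creep '[{"x":0.81,"y":-0.76,"z":0,"wx":0,"wy":0,"wz":0}]' 
```

```text
time_s: 0.28
tool_pos: [0.1637, -0.5141, 0.4041]
tool_rot: [0.0, 0.993, 0.116, -0.0]
wrist_force: [1.5, 0.3, -0.7]
grip_width: 0.0854
finger_force: 0.0invalid input
```

```bash
python3 -m creep '[{"x":0.8,"y":-0.76},{"x":0.8,"y":-0.76},{"x":0.8,"y":-0.76},{"x":0.8,"y":-0.76},{"x":0.8,"y":-0.76},{"x":0.8,"y":-0.76}]'
```

```text
invalid input
```

```bash
python3 -m creep '[{"x":0.8,"y":-0.7}]'; echo; python3 -m creep '[{"x":0.8,"y":-0.7},{"x":0.8,"y":-0.7}]'; echo;  python3 -m creep '[{"x":0.8,"y":-0.7,"wz":-1.0}]' 85.0
```

```text
invalid input
invalid input
invalid input
```

```bash
python3 -m creep '[{"x":0.81,"y":-0.76}]'; echo " rc $?"; python3 -m creep --help; python3 -c "
from plant import env;s=env.observe();print(s['time_s'],s['tool_pos'],s['q'])"
```

```text
rc 1
0.275 [ 0.16372567 -0.51407032  0.4040884 ] [-1.42282476e+00  1.31836026e-01  1.62960062e+00 -3.85681064e-04
  1.37972621e+00 -8.37313897e-02]invalid input
invalid input: not JSON, or not a number
```

```bash
for i in 1 ; do python3 -m creep '[{"x":0.1}]'; echo " A"; python3 -m creep '[{"y":-0.5}]'; echo " B";  python3 -m creep '[{"wz":-1}]' -; echo " C"; sleep 3; python3 -m creep '[{"x":0.5,"y":-0.5}]'; echo " D"; done
```

```text
A
 B
 C
 Dinvalid input
invalid input
invalid input
invalid input
```

```bash
python3 -c "
from h import *;save('top','t1')"; python3 -m creep '[{"x":0.5,"y":-0.5}]'; echo " D"; python3 -m creep '[{"x":0.5,"y":-0.5}]' 85; echo " E"; python3 -m creep '[{"x":0.5,"y":-0.5},{"x":0.5,"y":-0.5}]' 80; echo " F"; python3 -m creep '[{"x":0.5,"y":-0.5,"z":0.0,"wx":0.0,"wy":0.0,"wz":0.0}]' 80; ls -la . /tmp | head -40
```

```text
D
 E
 F
time_s: 0.45
tool_pos: [0.1834, -0.4819, 0.4041]
tool_rot: [-0.0, 0.993, 0.117, -0.0]
wrist_force: [1.0, -0.1, 0.6]
grip_width: 0.0803
finger_force: 0.0
.:
total 6464
drwxr-xr-x  3 agent agent    4096 Dec  2 18:22 .
drwxr-xr-x 23 root  root     4096 Dec  2 18:19 ..
-rw-r--r--  1 agent agent     854 Dec  2 18:20 h.py
drwxr-xr-x  2 agent agent    4096 Dec  2 18:22 pics
-rw-r--r--  1 agent agent 1648244 Dec  2 18:19 side0.npz
-rw-r--r--  1 agent agent 1648244 Dec  2 18:22 t1.npz
-rw-r--r--  1 agent agent 1648244 Dec  2 18:19 top0.npz
-rw-r--r--  1 agent agent 1648244 Dec  2 18:21 w1.npz

/tmp:
total 20
drwxrwxrwt  5 root  root  4096 Dec  2 18:19 .
drwxr-xr-x 23 root  root  4096 Dec  2 18:19 ..
drwx------  3 agent agent 4096 Dec  2 18:22 bash_jobs.1000
drwx--x--x  2 root  root  4096 Dec  2 18:22 bash_tool_af06b1d3-1c0a-4417-8899-a88dac755620
drwx------  3 61001 61001 4096 Dec  2 18:19 rqinvalid input
invalid input
invalid input
```

All six keys are needed in every row. I'll go on with that form.

```bash
python3 -m creep '[{"x":0.84,"y":-0.79,"z":0,"wx":0,"wy":0,"wz":0},{"x":0.84,"y":-0.79,"z":0,"wx":0,"wy":0,"wz":0},{"x":0.84,"y":-0.79,"z":0,"wx":0,"wy":0,"wz":0},{"x":0.84,"y":-0.79,"z":0,"wx":0,"wy":0,"wz":0},{"x":0.84,"y":-0.79,"z":0,"wx":0,"wy":0,"wz":0},{"x":0.84,"y":-0.79,"z":0,"wx":0,"wy":0,"wz":0},{"x":0.84,"y":-0.79,"z":0,"wx":0,"wy":0,"wz":0},{"x":0.84,"y":-0.79,"z":0,"wx":0,"wy":0,"wz":0},{"x":0.84,"y":-0.79,"z":0,"wx":0,"wy":0,"wz":0},{"x":0.84,"y":-0.79,"z":0,"wx":0,"wy":0,"wz":0}]' 85
python3 - <<'E'
from h import *
f=save('wrist','w2'); print(f['T'].round(3))
E
```

```text
time_s: 1.7
tool_pos: [0.5, 0.0015, 0.4046]
tool_rot: [0.0, 0.993, 0.118, -0.0]
wrist_force: [1.3, -1.7, -0.4]
grip_width: 0.085
finger_force: 0.0
[[ 0.235  0.925  0.298  0.577]
 [-0.972  0.223  0.073  0.02 ]
 [ 0.001 -0.306  0.952  0.374]
 [ 0.     0.     0.     1.   ]]
```

View pics/w2.png

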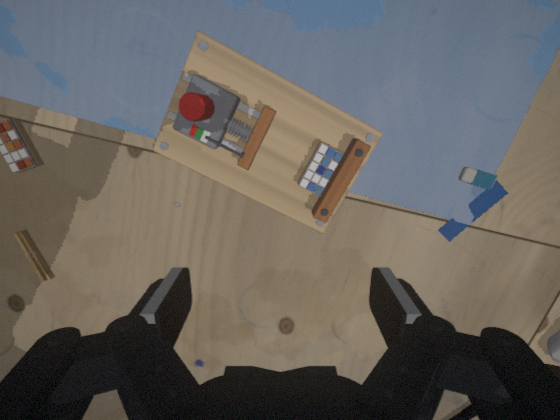

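w2: the jig is tilted across the picture, with the knob top at (196,106), blue strip (320,167), fence (342,180) and jaw (257,138). The loose strip is cut off at the left edge (14,145). I'll shift left for a second view that takes in both.

```bash
python3 -m creep '[{"x":0.07,"y":-0.9,"z":0,"wx":0,"wy":0,"wz":0},{"x":0.07,"y":-0.9,"z":0,"wx":0,"wy":0,"wz":0},{"x":0.07,"y":-0.9,"z":0,"wx":0,"wy":0,"wz":0},{"x":0.07,"y":-0.9,"z":0,"wx":0,"wy":0,"wz":0},{"x":0,"y":0,"z":0,"wx":0,"wy":0,"wz":0}]'
python3 - <<'E'
from h import *
f=save('wrist','w3'); print(f['T'].round(3))
E
```

```text
time_s: 2.38
tool_pos: [0.47, 0.1801, 0.4044]
tool_rot: [-0.0, 0.993, 0.12, -0.0]
wrist_force: [-0.4, 0.9, -0.1]
grip_width: 0.0849
finger_force: 0.0
[[ 0.239  0.924  0.298  0.547]
 [-0.971  0.228  0.073  0.199]
 [-0.    -0.307  0.952  0.373]
 [ 0.     0.     0.     1.   ]]
```

View pics/w3.png

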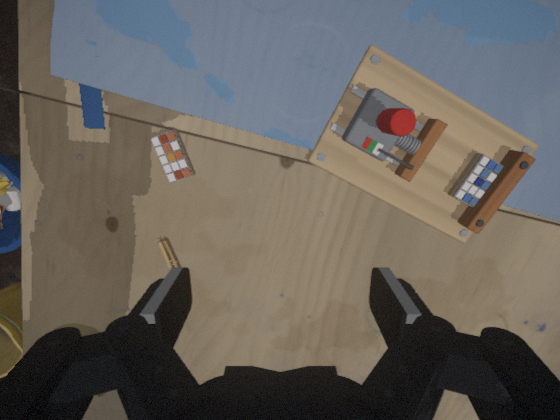

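w3: the loose strip's tiles are centred near (171,156) with the long axis about (163,132)→(180,181). The jig's bed corners are near (371,46), (537,148), (467,242) and (311,158), and the blue strip is at (478,180). Now I'll measure from both views.

```bash
cat > meas.py <<'E'
from h import *
a,b=load('w2.npz'),load('w3.npz')
def sub(f,pts):
    g=cv2.cvtColor(f['image'],cv2.COLOR_BGR2GRAY)
    return cv2.cornerSubPix(g,np.float32(pts).reshape(-1,1,2),(4,4),(-1,-1),(3,50,.01)).reshape(-1,2)
ca=sub(a,[(199,33),(382,133),(327,232),(155,150)]); cb=sub(b,[(371,46),(537,148),(467,242),(311,158)])
print(ca.tolist(),cb.tolist())
C=[]
for p,q in zip(ca,cb):
    P,e=tri(a,p,b,q); C.append(P); print('corner',P.round(4),round(e,4))
loc=np.array([(70,130),(70,-100),(-70,-100),(-70,130)])/1e3
for nm,f,c in(('w2',a,ca),('w3',b,cb)):
    X=np.array([plane(f,*p,.01)[:2] for p in c])
    m,l=X.mean(0),loc.mean(0); H=(loc-l).T@(X-m); th=np.arctan2(H[0,1]-H[1,0],H[0,0]+H[1,1])
    R=np.array([[np.cos(th),-np.sin(th)],[np.sin(th),np.cos(th)]]); o=m-R@l
    print(nm,'jig',o.round(4),th.round(4),'resid mm',((loc@R.T+o-X)*1e3).round(1).tolist())
def strip(f,box,blue):
    u0,v0,u1,v1=box; im=f['image'][v0:v1,u0:u1]; h=cv2.cvtColor(im,cv2.COLOR_BGR2HSV).astype(int)
    m=(h[...,1]<60)&(h[...,2]>110)
    m|= ((h[...,0]>95)&(h[...,0]<130)&(h[...,1]>90)) if blue else ((h[...,0]<14)&(h[...,1]>120)&(h[...,2]>70))
    m=cv2.morphologyEx(m.astype(np.uint8),cv2.MORPH_CLOSE,np.ones((5,5)))
    c=blobs(m)[0]; P=np.array([plane(f,p[0][0]+u0,p[0][1]+v0,.016+(.01 if blue else 0))[:2] for p in c],np.float32)
    r=cv2.minAreaRect(P*1000); M=cv2.moments(c)
    return r,(M['m10']/M['m00']+u0,M['m01']/M['m00']+v0),cv2.boxPoints(r)
ra=strip(a,(297,140,345,196),1); rb=strip(b,(454,150,505,210),1)
print('blue',ra[0],rb[0],tri(a,ra[1],b,rb[1]))
w=strip(b,(148,126,198,186),0); print('warm',w[0],w[1]); print(w[2].round(1).tolist())
t,=[load('top0.npz')]
E
python3 meas.py; python3 - <<'E'
import cv2
a=cv2.imread('pics/w3.png'); x=cv2.resize(a[120:195,140:210],None,fx=5,fy=5,interpolation=2); y=cv2.resize(a[140:215,440:515],None,fx=5,fy=5,interpolation=2)
cv2.imwrite('pics/crop.png',cv2.hconcat([x,y]))
E
```

```text
[[197.1077423095703, 31.787710189819336], [382.1200866699219, 133.72409057617188], [323.2873840332031, 232.6102752685547], [158.30618286132812, 152.7966766357422]] [[370.3579406738281, 45.236209869384766], [538.12158203125, 145.77085876464844], [464.5498046875, 242.49978637695312], [311.0, 158.0]]
corner [0.6325 0.1223 0.0078] 0.0003
corner [ 0.5797 -0.0993  0.0089] 0.0003
corner [ 0.4469 -0.0677  0.0084] 0.0
corner [0.4995 0.1496 0.001 ] 0.0064
w2 jig [0.536  0.0107] -0.2266 resid mm [[1.3, 0.0], [2.1, -3.5], [-2.1, -3.7], [-1.3, 7.1]]
w3 jig [0.5372 0.0127] -0.239 resid mm [[3.8, -0.3], [1.8, -2.6], [-1.8, -1.3], [-3.8, 4.1]]
blue ((525.6256103515625, -38.77086639404297), (29.392335891723633, 58.51808166503906), 75.26260375976562) ((525.1923217773438, -37.893775939941406), (30.1815185546875, 56.571895599365234), 75.08878326416016) (array([ 0.52621894, -0.03885783,  0.0247155 ]), np.float64(0.00019740010818165854))
warm ((470.7680358886719, 304.442138671875), (63.46314239501953, 56.38633728027344), 13.837367057800293) (175.8954478019833, 150.56039665807762)
[[433.20001220703125, 324.20001220703125], [446.70001220703125, 269.5], [508.29998779296875, 284.70001220703125], [494.79998779296875, 339.3999938964844]]
```

View pics/crop.png

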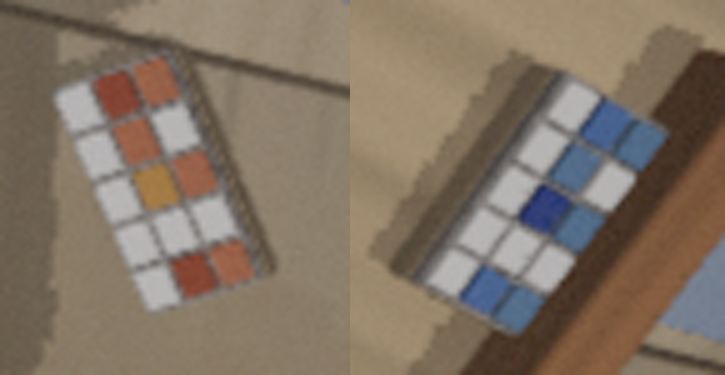

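The crop shows the tile faces clearly. Loose-strip corners in w3 pixels are about (151,138.4), (173.6,131.4), (191.6,175.2) and (170,182.2). The blue strip's rectangle is clean, and it triangulates to z ≈ 0.025 m against the expected 0.026 m.

```bash
python3 - <<'E'
from h import *
b=load('w3.npz')
P=np.array([plane(b,*p,.016)[:2] for p in [(151,138.4),(173.6,131.4),(191.6,175.2),(170,182.2)]])
print(P.round(4),P.mean(0)); 
for i in range(4): d=P[(i+1)%4]-P[i]; print(np.linalg.norm(d),np.degrees(np.arctan2(d[1],d[0])))
E
```

```text
[[0.4826 0.3327]
 [0.4963 0.3091]
 [0.452  0.2819]
 [0.4376 0.3053]] [0.4671344  0.30723946]
0.027285995899737406 -59.90590118972323
0.05199840124872451 -148.52387990574007
0.02736422375387118 121.55167306332474
0.05269265225434512 31.382453544757563
```

```bash
python3 -m creep '[{"x":0.18,"y":-0.83,"z":0.6,"wx":0,"wy":0,"wz":0},{"x":0.18,"y":-0.83,"z":0.6,"wx":0,"wy":0,"wz":0},{"x":0.18,"y":-0.83,"z":0.6,"wx":0,"wy":0,"wz":0},{"x":0,"y":0,"z":0,"wx":0,"wy":0,"wz":-10},{"x":0,"y":0,"z":0,"wx":0,"wy":0,"wz":-10},{"x":0,"y":0,"z":0,"wx":0,"wy":0,"wz":-10},{"x":0,"y":0,"z":0,"wx":0,"wy":0,"wz":-10},{"x":0,"y":0,"z":0,"wx":0,"wy":0,"wz":-10},{"x":0,"y":0,"z":0,"wx":0,"wy":0,"wz":-10},{"x":0,"y":0,"z":0,"wx":0,"wy":0,"wz":-10},{"x":0,"y":0,"z":0,"wx":0,"wy":0,"wz":-10},{"x":0,"y":0,"z":0,"wx":0,"wy":0,"wz":-10}]' 85
python3 -m creep '[{"x":0,"y":0,"z":0,"wx":0,"wy":0,"wz":-8.5},{"x":0,"y":0,"z":0,"wx":0,"wy":0,"wz":-8.5},{"x":0,"y":0,"z":0,"wx":0,"wy":0,"wz":0}]'
python3 - <<'E'
from h import *
from plant import env
f=save('wrist','w4'); s=env.observe(); print(s['tool_pos'],s['tool_rot'],s['q'])
E
```

```text
time_s: 3.92
tool_pos: [0.4689, 0.3037, 0.3145]
tool_rot: [0.0, 0.617, 0.787, -0.0]
wrist_force: [-0.5, 0.5, 0.0]
grip_width: 0.0852
finger_force: 0.0
time_s: 4.3
tool_pos: [0.4687, 0.304, 0.3145]
tool_rot: [0.0, 0.498, 0.867, -0.0]
wrist_force: [-0.4, 0.5, 0.6]
grip_width: 0.085
finger_force: 0.0
[0.46867033 0.3041993  0.31455182] [ 2.76802499e-05  4.97872639e-01  8.67250124e-01 -2.38571006e-04] [ 4.20909739e-01  2.62809835e-01  1.66996993e+00 -3.47895901e-04
  1.20916624e+00 -1.07475315e-01]
```

View pics/w4.png

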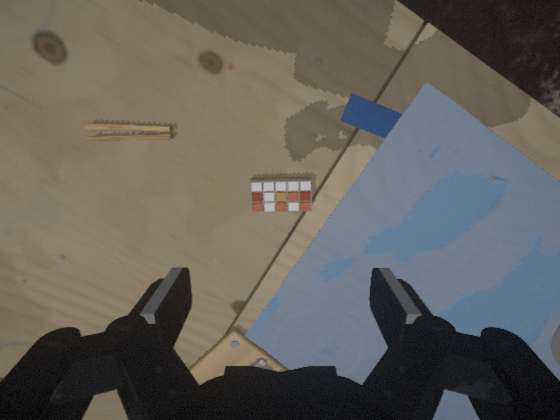

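w4: the strip lies square to the picture, its tiles spanning about columns 251–313 and rows 180–212, centred at (281.7,196).

```bash
python3 - <<'E'
from h import *
from plant import env
b,f=load('w3.npz'),load('w4.npz')
u0,v0=242,172; im=f['image'][v0:222,u0:324]; h=cv2.cvtColor(im,cv2.COLOR_BGR2HSV).astype(int)
print('bg',h[3:5,3:6].tolist(),'v range',h[...,2].min(),h[...,2].max())
m=((h[...,1]<35)&(h[...,2]>130))|((h[...,1]>120)&(h[...,0]<16)); m=cv2.morphologyEx(m.astype(np.uint8),cv2.MORPH_CLOSE,np.ones((5,5)))
c=blobs(m)[0]; r=cv2.minAreaRect(c); print(r, [r[0][0]+u0,r[0][1]+v0])
p=(r[0][0]+u0,r[0][1]+v0)
P=plane(f,*p,.016); print(P)
q=np.array([(151,138.4),(173.6,131.4),(191.6,175.2),(170,182.2)]).mean(0); print('tri',tri(b,q,f,p))
C=np.array([plane(f,x+u0,y+v0,.016)[:2] for x,y in cv2.boxPoints(r)]); print(C.round(4)); d=[C[(i+1)%4]-C[i] for i in range(4)]; print([(np.linalg.norm(x).round(4),np.degrees(np.arctan2(x[1],x[0])).round(1)) for x in d])
s=env.observe(); a=2*np.arctan2(s['tool_rot'][2],s['tool_rot'][1]); e=(P-s['tool_pos'])[:2]; X=np.array([np.cos(a),np.sin(a)]);Y=np.array([np.sin(a),-np.cos(a)]); print('tool xy mm',e@X*1e3,e@Y*1e3,np.degrees(a))
E
```

```text
bg [[[17, 65, 137], [19, 65, 138], [19, 65, 138]], [[17, 61, 141], [18, 62, 140], [17, 67, 138]]] v range 75 186
((38.5, 24.0), (30.0, 61.0), 90.0) [280.5, 196.0]
[0.4668139  0.30909967 0.016     ]
tri (array([0.4671112 , 0.30839076, 0.01322995]), np.float64(0.0002074549545225641))
[[0.4368 0.3073]
 [0.483  0.3344]
 [0.4977 0.3109]
 [0.4501 0.283 ]]
[(np.float64(0.0535), np.float64(30.4)), (np.float64(0.0277), np.float64(-57.9)), (np.float64(0.0552), np.float64(-149.6)), (np.float64(0.0277), np.float64(118.7))]
tool xy mm 5.1678605791737295 0.8678471624602584 120.28128914734192
```

```bash
python3 -m creep '[{"x":0.1,"y":0.02,"z":0.55,"wx":0,"wy":0,"wz":0},{"x":0,"y":0,"z":0.55,"wx":0,"wy":0,"wz":0},{"x":0,"y":0,"z":0.55,"wx":0,"wy":0,"wz":-0.5},{"x":0,"y":0,"z":0.55,"wx":0,"wy":0,"wz":0},{"x":0,"y":0,"z":0.38,"wx":0,"wy":0,"wz":0},{"x":0,"y":0,"z":0.2,"wx":0,"wy":0,"wz":0},{"x":0,"y":0,"z":0,"wx":0,"wy":0,"wz":0}]' 85
python3 -m creep '[{"x":0,"y":0,"z":0,"wx":0,"wy":0,"wz":0},{"x":0,"y":0,"z":0,"wx":0,"wy":0,"wz":0},{"x":0,"y":0,"z":0,"wx":0,"wy":0,"wz":0},{"x":0,"y":0,"z":0,"wx":0,"wy":0,"wz":0},{"x":0,"y":0,"z":0,"wx":0,"wy":0,"wz":0},{"x":0,"y":0,"z":0,"wx":0,"wy":0,"wz":0}]' 45
```

```text
time_s: 5.22
tool_pos: [0.4664, 0.3099, 0.1753]
tool_rot: [-0.0, 0.493, 0.87, -0.0]
wrist_force: [-0.6, -0.5, -0.5]
grip_width: 0.0853
finger_force: 0.0
time_s: 5.98
tool_pos: [0.4674, 0.3106, 0.1773]
tool_rot: [0.001, 0.492, 0.87, 0.001]
wrist_force: [-0.1, 0.5, 6.7]
grip_width: 0.0544
finger_force: 63.9
```

The strip is gripped. The tips are lightly touching the table, so I'll lift and carry it over the slot.

```bash
python3 -m creep '[{"x":0,"y":0,"z":-0.4,"wx":0,"wy":0,"wz":0},{"x":0,"y":0,"z":-0.7,"wx":0,"wy":0,"wz":0},{"x":0,"y":0,"z":-0.7,"wx":0,"wy":0,"wz":0},{"x":0,"y":0,"z":-0.6,"wx":0,"wy":0,"wz":0},{"x":-0.7,"y":-0.24,"z":0,"wx":0,"wy":0,"wz":0},{"x":-0.87,"y":-0.3,"z":0,"wx":0,"wy":0,"wz":0},{"x":-0.87,"y":-0.3,"z":0,"wx":0,"wy":0,"wz":0},{"x":-0.87,"y":-0.3,"z":0,"wx":0,"wy":0,"wz":0},{"x":-0.87,"y":-0.3,"z":0,"wx":0,"wy":0,"wz":0},{"x":-0.87,"y":-0.3,"z":0,"wx":0,"wy":0,"wz":0},{"x":-0.7,"y":-0.24,"z":0,"wx":0,"wy":0,"wz":0},{"x":-0.36,"y":-0.16,"z":0,"wx":0,"wy":0,"wz":0}]'
python3 -m creep '[{"x":0,"y":0,"z":0,"wx":0,"wy":0,"wz":9},{"x":0,"y":0,"z":0,"wx":0,"wy":0,"wz":9},{"x":0,"y":0,"z":0,"wx":0,"wy":0,"wz":9},{"x":0,"y":0,"z":0,"wx":0,"wy":0,"wz":9},{"x":0,"y":0,"z":0,"wx":0,"wy":0,"wz":8.7},{"x":0,"y":0,"z":0,"wx":0,"wy":0,"wz":0},{"x":0,"y":0,"z":0,"wx":0,"wy":0,"wz":0}]'
python3 - <<'E'
from h import *
f=save('wrist','w5'); print(f['T'].round(3))
E
```

```text
time_s: 7.48
tool_pos: [0.5321, -0.0084, 0.2955]
tool_rot: [-0.0, 0.493, 0.87, -0.0]
wrist_force: [1.1, -0.3, -0.5]
grip_width: 0.0541
finger_force: 63.3
time_s: 8.35
tool_pos: [0.5319, -0.0064, 0.2955]
tool_rot: [-0.0, 0.786, 0.619, -0.0]
wrist_force: [0.7, 1.0, 0.1]
grip_width: 0.0542
finger_force: 63.3
[[ 0.972  0.222  0.072  0.551]
 [-0.233  0.926  0.298  0.07 ]
 [-0.    -0.306  0.952  0.264]
 [ 0.     0.     0.     1.   ]]
```

View pics/w5.png

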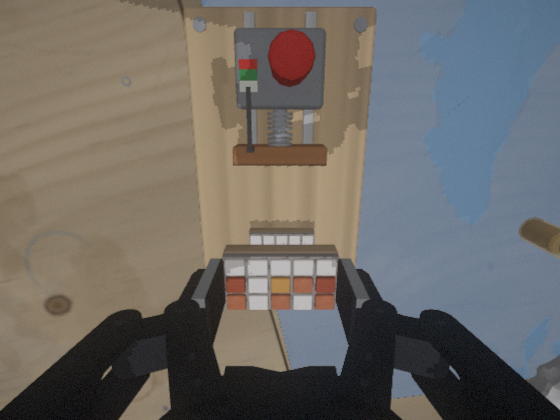

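w5: the strip is held level and centred at (280,283). The blue strip's white row shows at columns 250–314, row 240. The jaw's top face is at (233–327,147–165), the bed edges run (188,8)→(205,262) and (376,10)→(360,190), and the knob top is at (292,55).

```bash
python3 - <<'E'
from h import *
f=load('w5.npz')
g=cv2.cvtColor(f['image'],cv2.COLOR_BGR2GRAY).astype(float)
def ang(p,q,z):
    d=(plane(f,*p,z)-plane(f,*q,z))[:2]; return np.degrees(np.arctan2(d[1],d[0]))
# jaw front edge (bottom in image): strongest vertical gradient per column
def hedge(c0,c1,r0,r1,sgn):
    cs=np.arange(c0,c1); gr=sgn*np.gradient(cv2.GaussianBlur(g,(3,3),0),axis=0)[r0:r1,c0:c1]; rs=gr.argmax(0)+r0
    k=np.polyfit(cs,rs,1); ok=abs(np.polyval(k,cs)-rs)<2; return np.polyfit(cs[ok],rs[ok],1)
k=hedge(238,322,158,172,1); print('jaw edge',k,ang((322,np.polyval(k,322)),(238,np.polyval(k,238)),.034))
k=hedge(225,340,0,16,1); k2=hedge(225,340,0,16,-1); print('bed far edge',ang((340,np.polyval(k,340)),(225,np.polyval(k,225)),.01),ang((340,np.polyval(k2,340)),(225,np.polyval(k2,225)),.01))
for z,pts in((.01,[(188,8),(205,262),(376,10),(360,190)]),(.026,[(250,235),(314,235)]),(.134,[(224,257),(336,257),(336,309),(226,309)]),(.034,[(233,165),(326,165)])):
    print(z,[plane(f,*p,z)[:2].round(4).tolist() for p in pts])
# row intensity to find blue strip ends
b=f['image'][238:245,244:322].mean((0,2)); print(b.round().astype(int).tolist())
E
```

```text
jaw edge [4.64716007e-03 1.63951119e+02] -13.757000464593716
bed far edge -12.851384870688602 -13.499077173682377
0.01 [[0.5033, 0.1526], [0.4539, -0.0417], [0.6331, 0.1201], [0.6013, -0.0078]]
0.026 [[0.5037, -0.0197], [0.5552, -0.032]]
0.134 [[0.5105, 0.0132], [0.561, 0.0011], [0.5559, -0.0267], [0.5034, -0.0141]]
0.034 [[0.5077, 0.0405], [0.575, 0.0244]]
[135, 135, 135, 135, 135, 132, 155, 181, 181, 181, 181, 181, 181, 181, 181, 182, 174, 149, 122, 149, 181, 181, 181, 181, 182, 181, 181, 179, 178, 171, 145, 133, 157, 181, 182, 181, 181, 181, 179, 177, 178, 182, 172, 144, 130, 157, 181, 181, 182, 182, 181, 181, 181, 181, 181, 169, 137, 130, 160, 181, 180, 179, 181, 181, 181, 181, 181, 181, 169, 135, 133, 142, 145, 146, 146, 145, 144, 143]
```

```bash
python3 -m creep '[{"x":0,"y":0.02,"z":0.5,"wx":0,"wy":0,"wz":0},{"x":0,"y":0,"z":0.5,"wx":0,"wy":0,"wz":0},{"x":0,"y":0,"z":0.5,"wx":0,"wy":0,"wz":0},{"x":0,"y":0,"z":0.4,"wx":0,"wy":0,"wz":0},{"x":0,"y":0,"z":0.2,"wx":0,"wy":0,"wz":0},{"x":0,"y":0,"z":0.04,"wx":0,"wy":0,"wz":0},{"x":0,"y":0,"z":0,"wx":0,"wy":0,"wz":0},{"x":0,"y":0,"z":0,"wx":0,"wy":0,"wz":0}]'
```

```text
time_s: 9.4
tool_pos: [0.5336, -0.0071, 0.1896]
tool_rot: [0.001, 0.786, 0.618, 0.001]
wrist_force: [0.8, 0.1, -0.5]
grip_width: 0.0539
finger_force: 63.3
```

```bash
python3 -m creep '[{"x":0,"y":0,"z":0.03,"wx":0,"wy":0,"wz":0},{"x":0,"y":0,"z":0,"wx":0,"wy":0,"wz":0}]'
```

```text
time_s: 9.65
tool_pos: [0.5331, -0.0071, 0.1874]
tool_rot: [0.0, 0.786, 0.618, 0.0]
wrist_force: [1.1, -0.0, -0.6]
grip_width: 0.0543
finger_force: 63.4
```

```bash
python3 -m creep '[{"x":0,"y":0,"z":0.02,"wx":0,"wy":0,"wz":0},{"x":0,"y":0,"z":0,"wx":0,"wy":0,"wz":0}]'
```

```text
time_s: 9.9
tool_pos: [0.5333, -0.0071, 0.1873]
tool_rot: [0.0, 0.786, 0.618, -0.0]
wrist_force: [-3.3, 0.8, 7.9]
grip_width: 0.0544
finger_force: 64.2
```

Contact is made at 0.1873 m, as expected. I'll release the strip, lift 120 mm and look.

```bash
python3 -m creep '[{"x":0,"y":0,"z":-0.02,"wx":0,"wy":0,"wz":0},{"x":0,"y":0,"z":0,"wx":0,"wy":0,"wz":0},{"x":0,"y":0,"z":0,"wx":0,"wy":0,"wz":0},{"x":0,"y":0,"z":0,"wx":0,"wy":0,"wz":0},{"x":0,"y":0,"z":0,"wx":0,"wy":0,"wz":0},{"x":0,"y":0,"z":-0.4,"wx":0,"wy":0,"wz":0},{"x":0,"y":0,"z":-0.6,"wx":0,"wy":0,"wz":0},{"x":0,"y":0,"z":-0.7,"wx":0,"wy":0,"wz":0},{"x":0,"y":0,"z":-0.7,"wx":0,"wy":0,"wz":0},{"x":-0.6,"y":0,"z":0,"wx":0,"wy":0,"wz":0},{"x":0,"y":0,"z":0,"wx":0,"wy":0,"wz":0}]' 85
python3 - <<'E'
from h import *
f=save('wrist','w6'); print(f['T'].round(3))
E
```

```text
time_s: 11.28
tool_pos: [0.5259, -0.0373, 0.3078]
tool_rot: [0.0, 0.787, 0.617, 0.0]
wrist_force: [-1.5, 0.5, -0.1]
grip_width: 0.0851
finger_force: 0.0
[[ 0.971  0.227  0.072  0.545]
 [-0.238  0.924  0.298  0.039]
 [ 0.001 -0.307  0.952  0.277]
 [ 0.     0.     0.     1.   ]]
```

View pics/w6.png

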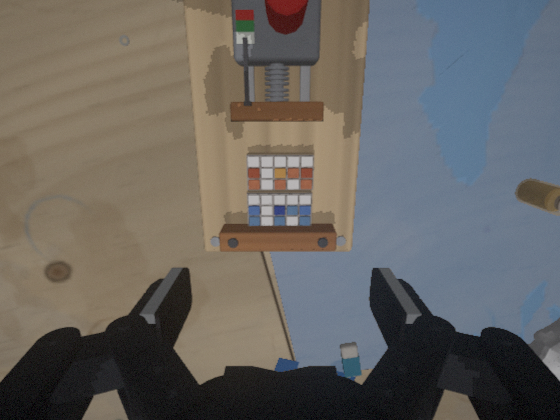

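w6: the strips lie flat side by side with their ends in line: warm at columns 247–313 and blue at 248–312, with a small gap and both between the jaw and fence. Next I'll measure the knob's top from several wrist views.

```bash
python3 - <<'E'
from h import *
from plant import env
P={}
for n,box in(('w2',(170,85,225,130)),('w3',(370,95,425,145)),('w5',(262,20,325,95))):
    f=load(n+'.npz');u0,v0,u1,v1=box;h=cv2.cvtColor(f['image'][v0:v1,u0:u1],cv2.COLOR_BGR2HSV).astype(int)
    red=((h[...,0]<8)|(h[...,0]>172))&(h[...,1]>150); v=h[...,2]; t=cv2.threshold(v[red].astype(np.uint8).reshape(-1,1),0,255,cv2.THRESH_OTSU)[0]
    c=blobs(red&(v>t))[0]; (x,y),r=cv2.minEnclosingCircle(c); p=(x+u0,y+v0); P[n]=(f,p); print(n,p,r,t,plane(f,*p,.096).round(4), 'width mm',2*r/f['fx']*(f['T'][2,3]-.096)*1e3)
print(tri(*P['w2'],*P['w3']),tri(*P['w2'],*P['w5']))
s=env.observe();a=2*np.arctan2(s['tool_rot'][2],s['tool_rot'][1]);X=np.array([np.cos(a),np.sin(a)]);Y=np.array([np.sin(a),-np.cos(a)])
e=np.array([.561,.0938])-s['tool_pos'][:2];print(np.degrees(a),e@X*20,e@Y*20)
E
```

```text
w2 (191.53773498535156, 105.89622688293457) 13.842812538146973 102.0 [0.5628 0.0936 0.096 ] width mm 24.707453094901698
w3 (403.0, 122.0) 13.89254379272461 122.0 [0.5625 0.0944 0.096 ] width mm 24.770382519964322
w5 (291.5, 54.45918273925781) 24.586713790893555 104.0 [0.5624 0.094  0.096 ] width mm 26.63569185205471
(array([0.56267647, 0.09388773, 0.09469886]), np.float64(0.00016220705421300736)) (array([0.56263494, 0.09455723, 0.09223614]), np.float64(1.2311207298649859e-05))
76.21768237774475 2.7001560922092005 0.06316154241144512
```

The knob is at (0.5625, 0.094) with its top at about 0.095 m, which agrees with the jig pose and the given height. I'll go over it, come down and grip.

```bash
python3 -m creep '[{"x":0.68,"y":0.02,"z":0,"wx":0,"wy":0,"wz":0},{"x":0.68,"y":0.02,"z":0,"wx":0,"wy":0,"wz":0},{"x":0.68,"y":0.02,"z":0,"wx":0,"wy":0,"wz":0},{"x":0.67,"y":0.03,"z":0,"wx":0,"wy":0,"wz":0},{"x":0,"y":0,"z":0,"wx":0,"wy":0,"wz":0},{"x":0,"y":0,"z":0.5,"wx":0,"wy":0,"wz":0},{"x":0,"y":0,"z":0.5,"wx":0,"wy":0,"wz":0},{"x":0,"y":0,"z":0.3,"wx":0,"wy":0,"wz":0},{"x":0,"y":0,"z":0.16,"wx":0,"wy":0,"wz":0},{"x":0,"y":0,"z":0,"wx":0,"wy":0,"wz":0}]' 85
python3 -m creep '[{"x":0,"y":0,"z":0,"wx":0,"wy":0,"wz":0},{"x":0,"y":0,"z":0,"wx":0,"wy":0,"wz":0},{"x":0,"y":0,"z":0,"wx":0,"wy":0,"wz":0},{"x":0,"y":0,"z":0,"wx":0,"wy":0,"wz":0},{"x":0,"y":0,"z":0,"wx":0,"wy":0,"wz":0},{"x":0,"y":0,"z":0,"wx":0,"wy":0,"wz":0},{"x":0,"y":0,"z":0,"wx":0,"wy":0,"wz":0},{"x":0,"y":0,"z":0,"wx":0,"wy":0,"wz":0}]' 15
```

```text
time_s: 12.58
tool_pos: [0.5624, 0.0942, 0.2339]
tool_rot: [-0.0, 0.786, 0.618, -0.0]
wrist_force: [0.2, 0.9, -0.3]
grip_width: 0.0848
finger_force: 0.0
time_s: 13.58
tool_pos: [0.5621, 0.0946, 0.235]
tool_rot: [-0.0, 0.786, 0.618, -0.0]
wrist_force: [-2.8, 0.5, 5.1]
grip_width: 0.0226
finger_force: 59.0
```

```bash
python3 -m creep '[{"x":-0.1,"y":0,"z":0,"wx":0,"wy":0,"wz":0},{"x":-0.15,"y":0,"z":0,"wx":0,"wy":0,"wz":0},{"x":-0.15,"y":0,"z":0,"wx":0,"wy":0,"wz":0},{"x":-0.1,"y":0,"z":0,"wx":0,"wy":0,"wz":0},{"x":-0.06,"y":0,"z":0,"wx":0,"wy":0,"wz":0},{"x":0,"y":0,"z":0,"wx":0,"wy":0,"wz":0},{"x":0,"y":0,"z":0,"wx":0,"wy":0,"wz":0}]'
python3 -m creep '[{"x":-0.06,"y":0,"z":0,"wx":0,"wy":0,"wz":0},{"x":-0.06,"y":0,"z":0,"wx":0,"wy":0,"wz":0},{"x":-0.04,"y":0,"z":0,"wx":0,"wy":0,"wz":0},{"x":0,"y":0,"z":0,"wx":0,"wy":0,"wz":0},{"x":0,"y":0,"z":0,"wx":0,"wy":0,"wz":0}]'
python3 - <<'E'
from h import *
from plant import env
f=save('wrist','w7'); save('side','s7'); s=env.observe(); print(s['wrist_force'],s['tool_pos'])
d=s['tool_pos']-np.array([.5621,.0946,.235]);print(d[:2]@np.array([.2362,.9717])*1e3)
E
```

```text
time_s: 14.45
tool_pos: [0.5556, 0.0676, 0.235]
tool_rot: [-0.001, 0.786, 0.618, 0.0]
wrist_force: [-3.2, 2.3, 5.9]
grip_width: 0.0224
finger_force: 59.1
time_s: 15.08
tool_pos: [0.5539, 0.0609, 0.235]
tool_rot: [-0.001, 0.786, 0.618, 0.001]
wrist_force: [-1.7, 7.6, 5.6]
grip_width: 0.0223
finger_force: 59.0
[-1.64685483  7.62432861  5.14418159] [0.55389027 0.06095502 0.23499767]
-34.63196014025991
```

View pics/w7.png

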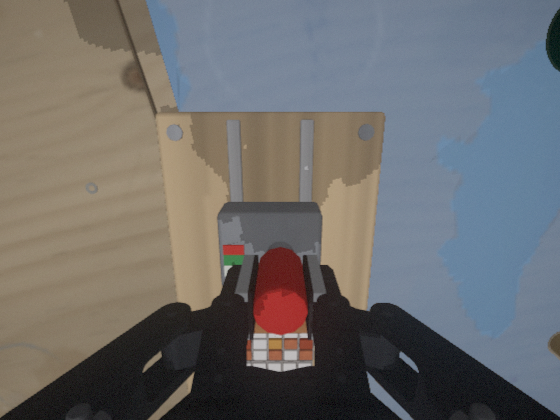

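w7: the knob is in the grip and the carriage has come forward to rows 203–300, with the warm strip just below the knob at (281,350). A finger hides the pointer. The travel of 34.6 mm and 7.6 N on the axis put the squeeze at about 4–4.5 mm, so I need about 4 mm more.

```bash
python3 -m creep '[{"x":-0.04,"y":0,"z":0,"wx":0,"wy":0,"wz":0},{"x":-0.04,"y":0,"z":0,"wx":0,"wy":0,"wz":0},{"x":0,"y":0,"z":0,"wx":0,"wy":0,"wz":0},{"x":0,"y":0,"z":0,"wx":0,"wy":0,"wz":0},{"x":0,"y":0,"z":0,"wx":0,"wy":0,"wz":0},{"x":0,"y":0,"z":0,"wx":0,"wy":0,"wz":0}]'
python3 - <<'E'
from h import *
from plant import env
f=save('side','s8'); w=save('wrist','w8'); s=env.observe(); F=s['wrist_force'];ax=np.array([.2362,.9717]); print(F,F[:2]@ax)
d=s['tool_pos']-np.array([.5621,.0946,.235]);print(d[:2]@ax*1e3,s['time_s'])
# carriage rear edge in the two wrist pictures, at block top z .04
for n in('w7','w8'):
    f=load(n+'.npz'); g=cv2.GaussianBlur(cv2.cvtColor(f['image'],cv2.COLOR_BGR2GRAY),(3,3),0).astype(float); gr=-np.gradient(g[:, 240:300].mean(1)); r=190+gr[190:210].argmax(); P=plane(f,270,r,.04); print(n,r,P, (P[:2]-[.5362,.0127])@ax)
# white/green/red cells along the scale column
h=cv2.cvtColor(w['image'],cv2.COLOR_BGR2HSV)
print([h[r,232].tolist() for r in range(236,292,3)])
E
```

```text
time_s: 15.92
tool_pos: [0.5531, 0.0578, 0.235]
tool_rot: [-0.002, 0.786, 0.618, 0.002]
wrist_force: [-1.1, 9.3, 5.1]
grip_width: 0.0224
finger_force: 58.9
[-1.30535963 11.16530678  4.10810394] 10.541002651622446
-37.920722621166185 16.025
w7 201 [0.5566348  0.09333384 0.04      ] 0.08317860025959486
w8 201 [0.5559471  0.09046777 0.04      ] 0.08023120742316545
[[120, 10, 130], [113, 16, 130], [115, 12, 129], [2, 174, 141], [1, 173, 172], [2, 174, 170], [5, 160, 158], [65, 120, 119], [61, 107, 98], [168, 25, 51], [12, 26, 50], [11, 68, 41], [3, 55, 46], [13, 53, 43], [12, 64, 40], [16, 68, 41], [7, 52, 44], [0, 35, 44], [9, 69, 37]]
```

```bash
python3 -m creep '[{"x":-0.016,"y":0,"z":0,"wx":0,"wy":0,"wz":0},{"x":0,"y":0,"z":0,"wx":0,"wy":0,"wz":0},{"x":0,"y":0,"z":0,"wx":0,"wy":0,"wz":0},{"x":0,"y":0,"z":0,"wx":0,"wy":0,"wz":0},{"x":0,"y":0,"z":0,"wx":0,"wy":0,"wz":0},{"x":0,"y":0,"z":0,"wx":0,"wy":0,"wz":0}]'
python3 - <<'E'
from h import *
from plant import env
ax=np.array([.2362,.9717])
f=save('top','t9'); s=env.observe(); print(s['wrist_force'][:2]@ax,(s['tool_pos']-np.array([.5621,.0946,.235]))[:2]@ax*1e3,s['time_s'])
w=load('w8.npz')
# warm strip ends still in line with the tool (tile columns, row 345-360)
h=cv2.cvtColor(w['image'],cv2.COLOR_BGR2HSV).astype(int)[335:372,225:340]
m=((h[...,1]<60)&(h[...,2]>120))|((h[...,0]<16)&(h[...,1]>120)&(h[...,2]>90)); c=blobs(cv2.morphologyEx(m.astype(np.uint8),cv2.MORPH_CLOSE,np.ones((5,5))))[0]; print(cv2.minAreaRect(c))
E
```

```text
time_s: 16.77
tool_pos: [0.5529, 0.0572, 0.235]
tool_rot: [-0.002, 0.786, 0.618, 0.002]
wrist_force: [0.0, 11.8, 4.2]
grip_width: 0.0227
finger_force: 58.9
10.239320619012243 -38.518877804700324 16.825
((55.0, 18.0), (36.0, 68.0), 90.0)
```

The strip is still square. The carriage has travelled 38.5 mm with 10–11.5 N on the axis, so the squeeze is about 7–8.5 mm, inside the green band. I'll hand it in while holding the knob.

```bash
python3 -c "
from plant import env
print(env.close_job())"
```

```text
the job is handed in; nothing more can be done
None
```

The mosaic strip lies flat beside the blue one with their ends in line, and I handed the job in holding the knob; the squeeze is about 8 mm judging by travel and force, because a finger hid the pointer.

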